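Drive the last leg wedge of a plant stand home

TASK

One wedge of the little plant stand still sticks up; the other three are home. Take the potting tamper by its handle and tap the wedge down with the tamper's flat foot, not with the hand, until it stops moving, then stand the tamper upright back on the bench and let go. Leave the clay pot, the bottle and the succulent where they are.

Things in the scene. Friction and masses are not known exactly. Their poses are not given: they have to be found in the camera images.
- tamper_grip (a point): Wooden potting tamper, loose, standing upright on the bench: a round flat brown foot 58 mm across and 20 mm thick, and a plain round green handle 26 mm thick rising from its middle; 96 mm tall in all, about 0.18 kg. This point is on its axis, mid-handle, 58 mm above the underside; z runs up the handle. It starts at any of four places, bystanders at the others.
- wedge_top (a point): Middle of the upper end of the dark wood wedge that sticks up, 10 by 28 mm seen from above. It slides straight down into its leg end: its top starts 34 to 42 mm above the leg end (151 to 159 mm above the bench) and is 6 mm above it (123 mm above the bench) at its stop. z is up, x points outward from the stand's middle.
- stand: Low round plant stand, fixed to the bench, turned any way: plywood top 200 mm across, its upper face 112 mm above the bench; four leg ends 38 mm across, 65 mm from the middle, 90 degrees apart, reach 117 mm above the bench. Three hold dark wedges that are home (fixed). Origin at its middle on the bench; the proud wedge lies towards its x axis.
- wedge (a joint): How far the wedge has been driven down, in m: 0 to 0.008 at the start, 0.036 at its hard stop. Rubbing holds it with about 9 N, so it stays where it is left, does not spring back and goes down under a steady push or taps of more than that.
- clay_pot: Bystander: empty open terracotta pot, 84 mm in diameter, 80 mm tall, loose; origin at the centre of its underside.
- feed_bottle: Bystander: black plant-food bottle with a paper label, 60 mm in diameter, 140 mm tall, loose; origin at the centre of its underside.
- succulent: Bystander: small leafy plant in a white pot, 84 mm in diameter, pot 70 mm tall, leaves to about 115 mm, loose; origin at the centre of its underside.
There are look-alikes about, which are no part of the job. What is shaped like the part that bears tamper_grip but red is not meant.

How it is judged:
By the outcome, as a careful person would: the job done as asked, in the order asked, and still so for the second after the job is handed in, with the robot touching nothing.
It also fails if it takes over 58 s, if anything falls off the work surface, if the arm or the gripper's body presses on something with over 40 N, if the wrist force passes 120 N, or if a joint passes its speed limit or range.

ROBOT

A 6-joint arm with a two-finger parallel gripper is mounted at the origin on the work surface. World frame = base frame: x ahead of the robot, y to its left, z up, the work surface at z = 0. Lengths are in m, angles in rad, forces in N, time in s.
With the tool pointing down it reaches from about 0.4 to 0.825 m from the base axis. Payload 7 kg.
Tool frame: the origin (TCP) lies midway between the tips of the shut fingers; the grasp point (between the pads) lies 19 mm behind it; z points along the fingers, y is the line along which they close (so a half turn about z gives the same grasp; the last joint's range is limited). The gripper opens to 88 mm and grips with 3 to 60 N. Pads are 19 mm wide; open, the fingers measure 130 mm over their backs; the gripper's body (78 mm by 193 mm) begins 47 mm behind the grasp point.
Start: joints at [1.598, 0.359, 0.012, 0, -1.224, -0.288], TCP at [0.174, 0.652, 0.227] pointing down, gripper open.
Joint ranges: [-3.07, 3.07], [-1.43, 2.12], [-1.02, 1.25], [-3.03, 1.67], [-3.05, -0], [-3.03, 3.03]. Speed limits (rad/s): [2.39, 2.39, 3.01, 3.14, 3.14, 3.14].

INTERFACE

Orientations are given as [roll, pitch, yaw] about the fixed x, y, z axes, in that order (R = Rz(yaw) Ry(pitch) Rx(roll)).
In Python, from station import get_state, grab_frame, calibration, job_done, boxes_of, regions_of, spot_point gives the robot as it stands. The module is installed in compiled form; this text tells all that it offers.
- The arm moves only by the tool arm_command, never from a script. Its argument "commands" is a list of rows, each an object of numbers: "tx", "ty", "tz": the shift along the tool's x, y, z each as a share of 25 cm, from -1 to 1; "twist": the turn about the tool's z as a share of 180 degrees, from -1 to 1. A call has exactly 8 rows; each row is the pose to reach, as a shift and turn from the pose commanded when the call began, along the tool's axes at that moment, turning the shorter way round; what a row does not reach only later rows make up. A row lasts 1/12 s, in which the tool goes at most 41.7 mm and 7.16 degrees, less where a joint would pass 70% of its speed; a pose out of reach is approached as far as the arm can. A call with a number of a shift or a turn outside -1 to 1 is refused whole. A call with a gripper value outside its range is refused whole. "claw" is the opening, from 0 (shut) to 1 (fully open), set as the call begins (left out, the last holds). The fingers move at their own pace and stop on an object; "grip_force" is the grip in N (left out, the last holds). Time passes only in rows, so rows that repeat a pose let the fingers close, or fill a call up. It gives the time, the measured TCP pose, the force, the opening and the grip force at its end, in the units of the state.
- get_state(): the state, without advancing time (a new reading comes with each control period).
- grab_frame(name): name is "scene" or "top" or "wrist"; returns the picture (384x512x3 uint8, red, green, blue); there is no depth.
- calibration(name): a dict with "camera_matrix" (3x3 intrinsics, pixels), "extrinsics" (4x4, takes a point from camera to world coordinates). Camera axes: x right, y down, z forward; pixel columns grow to the right and rows downward; lengths in m; the calibration is good to about 2 mm. The wrist camera is an equidistant fisheye: a pixel r from the principal point sees the ray r / f radians off the axis. A picture is of the moment at which its call begins: read the wrist's pose just before it. calibration takes no time and is no camera call; for the wrist camera it gives the pose at the moment of the call.
- job_done(): hands the job in; it is judged then, once.
Trained networks look in the newest picture that a camera, given by its name, has taken for a name from the list of things; names that differ only in an ending like _2 or _b are one class to them, and where a whole thing is asked for, a point or a joint stands for the part that bears it (a point fixed in the world has none). Each returns a list of dicts, best first, with "score" (0 to 1); they miss things now and then, are a little off and sometimes report something else, mostly with a low value. They report only what shows in the picture. A call takes as long as a camera call. They do not tell look-alikes from the thing itself.
- boxes_of(query, camera): "rect" ([left, top, right, bottom] in pixels, round what is visible of it).
- regions_of(query, camera): "region" (384x512 bool, what is visible of it) and "rect" ([left, top, right, bottom] in pixels, round what is visible of it).
- spot_point(query, camera): "uv" ([column, row] in pixels: a listed point, or the origin of a listed thing).
The state is a dict: "t": time; "q": joint angles; "qd": joint speeds; "joint_efforts": joint torques, N m; "eef_pos": TCP position; "ee_rot": TCP orientation; "force": force on the tool from outside, world axes, zero at the start; "moment": the same for the moment, N m; "width": finger opening in m; "gripper_force": force on a finger pad.
Only numpy, scipy, OpenCV 4.12 (cv2) and the standard library are available. Lean on these libraries where they do the work, as an engineer would, in place of code of your own. Each camera call takes 0.05 s, during which the arm holds its last target. There are 200 camera calls.

## Working session

There is one attempt and no reset: what is moved stays moved. The work goes in short steps, Python scripts to look and compute and a tool call to move; the robot and the scene stay as the last step left them, time stands still between calls to the robot, and variables do not carry over. Pictures are saved under pics/ and viewed, at most 10 in all, crops included, and the job is handed in when it is done.

Besides the shell and the picture viewer there is one more tool, called by a JSON object that holds its "name" and its "arguments", one argument or row to a line. arm_command: Moves the arm, as the interface text tells. Shift numbers are shares of 25 cm and turn numbers shares of 180 degrees, none past 1 either way. Its arguments: {"type":"object","properties":{"commands":{"type":"array"},"claw":{"type":"number"},"grip_force":{"type":"number"}},"required":["commands"]}

```bash
mkdir -p pics; cat > h.py <<'E'
import numpy as np, cv2
from station import *
def ray(cam,uv,c=None):
    c=c or calibration(cam); K=np.array(c["camera_matrix"]);T=np.array(c["extrinsics"])
    x=(uv[0]-K[0,2])/K[0,0]; y=(uv[1]-K[1,2])/K[1,1]
    if cam=="wrist":
        r=np.hypot(x,y); d=np.array([np.sin(r)*x/r,np.sin(r)*y/r,np.cos(r)]) if r>0 else np.array([0,0,1.])
    else: d=np.array([x,y,1.])
    return T[:3,3],T[:3,:3]@(d/np.linalg.norm(d))
def atz(cam,uv,z,c=None):
    o,d=ray(cam,uv,c); return o+d*(z-o[2])/d[2]
def save(cam,n):
    f=grab_frame(cam); cv2.imwrite(f"pics/{n}.png",f[:,:,::-1]); return f
E
python3 - <<'E'
from h import *
for cam in("top","scene"):
    f=save(cam,cam+"1")
    print(cam,np.round(calibration(cam)["extrinsics"],3).tolist())
    for q,z in(("tamper_grip",.058),("wedge_top",.155),("stand",0),("clay_pot",0),("feed_bottle",0),("succulent",0)):
        for r in spot_point(q,cam)[:3]:
            print(cam,q,round(r["score"],2),np.round(r["uv"]),np.round(atz(cam,r["uv"],z),3))
a=cv2.imread("pics/top1.png");b=cv2.imread("pics/scene1.png")
print(get_state())
E
```

```text
top [[-0.029, -0.999, 0.045, 0.459], [-1.0, 0.029, -0.002, 0.042], [0.0, -0.045, -0.999, 1.277], [0.0, 0.0, 0.0, 1.0]]
top tamper_grip 0.85 [126. 215.] [0.447 0.401 0.058]
top tamper_grip 0.79 [163. 222.] [0.426 0.297 0.058]
top wedge_top 0.45 [274. 142.] [ 0.627 -0.013  0.155]
top stand 0.91 [255. 168.] [0.572 0.036 0.   ]
top clay_pot 0.85 [364. 209.] [ 0.443 -0.278  0.   ]
top feed_bottle 0.8 [369. 144.] [ 0.635 -0.303  0.   ]
top succulent 0.88 [164. 158.] [0.611 0.303 0.   ]
scene [[-0.872, 0.367, -0.324, 0.856], [0.489, 0.629, -0.604, 0.671], [-0.018, -0.685, -0.728, 0.895], [0.0, 0.0, 0.0, 1.0]]
scene tamper_grip 0.95 [364. 293.] [0.432 0.401 0.058]
scene tamper_grip 0.64 [341. 258.] [0.421 0.293 0.058]
scene wedge_top 0.64 [215. 186.] [ 0.625 -0.023  0.155]
scene wedge_top 0.19 [281. 302.] [0.648 0.36  0.155]
scene stand 0.57 [246. 226.] [ 0.567  0.035 -0.   ]
scene clay_pot 0.67 [238. 151.] [ 0.432 -0.286  0.   ]
scene feed_bottle 0.79 [186. 171.] [ 0.634 -0.285  0.   ]
scene succulent 0.92 [281. 301.] [0.603 0.293 0.   ]
{'t': 0.7, 'q': array([ 1.59807240e+00,  3.58560090e-01,  1.19339133e-02, -2.67564249e-05,
       -1.22409512e+00, -2.88106385e-01]), 'qd': array([-0.00079244,  0.00053692, -0.00121   ,  0.00144474, -0.0015716 ,
        0.00019834]), 'joint_efforts': array([ 3.97026088e-05, -5.82170677e+01,  2.93258607e+01,  7.00090036e+00,
        1.28136127e-02, -3.14234876e-05]), 'eef_pos': array([0.17406905, 0.65216081, 0.22659703]), 'ee_rot': array([-3.14152787e+00,  4.54464617e-05, -2.60839402e-01]), 'force': array([-0.33991141, -0.07484129,  0.68360469]), 'moment': array([-0.03060039,  0.0113018 ,  0.00624224]), 'gripper_force': 0.0, 'width': 0.08775286359299898}
```

View pics/top1.png

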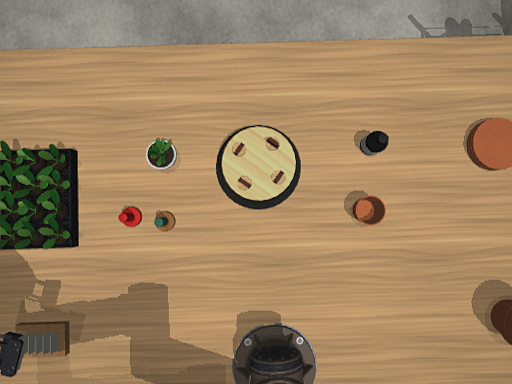

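View pics/scene1.png

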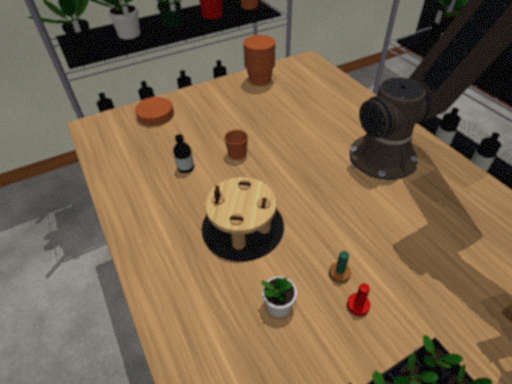

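The green tamper stands at top pixel (164,221), with the red look-alike next to it at (130,216). The proud wedge is at (273,143) in the top view and (217,190) in the scene view, and it leans out towards about -45°. I'll move above the tamper next.

{"name": "arm_command", "arguments": {
  "commands": [
    {"tx":0.11,"ty":0.09,"twist":0.035},
    {"tx":0.22,"ty":0.18,"twist":0.07},
    {"tx":0.33,"ty":0.28,"twist":0.11},
    {"tx":0.44,"ty":0.37,"twist":0.15},
    {"tx":0.55,"ty":0.47,"twist":0.18},
    {"tx":0.67,"ty":0.57,"twist":0.22},
    {"tx":0.67,"ty":0.57,"twist":0.26},
    {"tx":0.67,"ty":0.57,"twist":0.28}
  ],
  "claw": 1
}}

```text
invalid input
```

```bash
cat >> h.py <<'E'
def plan(x,y,z,yaw):
    s=get_state(); p=s["eef_pos"]; a=s["ee_rot"][2]; d=np.array([x,y,z])-p
    w=(a-yaw+np.pi)%(2*np.pi)-np.pi
    print("t",round(s["t"],2),"pos",p.round(4),"rot",s["ee_rot"].round(3),"q",s["q"].round(2),"F",s["force"].round(1),"w",round(s["width"],4))
    print("tx,ty,tz,tw",np.round([(d[0]*np.cos(a)+d[1]*np.sin(a))/.25,(d[0]*np.sin(a)-d[1]*np.cos(a))/.25,-d[2]/.25,w/np.pi],3))
E
python3 -c "
from h import *
plan(.423,.297,.2,-np.pi/2)"
```

```text
t 0.7 pos [0.1741 0.6522 0.2266] rot [-3.142  0.    -0.261] q [ 1.6   0.36  0.01 -0.   -1.22 -0.29] F [-0.3 -0.1  0.7] w 0.0878
tx,ty,tz,tw [1.328 1.116 0.106 0.417]
```

{"name": "arm_command", "arguments": {
  "commands": [
    {"tx":0.11,"ty":0.09,"tz":0,"twist":0.035},
    {"tx":0.22,"ty":0.18,"tz":0,"twist":0.07},
    {"tx":0.33,"ty":0.28,"tz":0,"twist":0.11},
    {"tx":0.44,"ty":0.37,"tz":0,"twist":0.15},
    {"tx":0.55,"ty":0.47,"tz":0,"twist":0.18},
    {"tx":0.67,"ty":0.57,"tz":0,"twist":0.22},
    {"tx":0.67,"ty":0.57,"tz":0,"twist":0.26},
    {"tx":0.67,"ty":0.57,"tz":0,"twist":0.28}
  ],
  "claw": 1,
  "grip_force": 40
}}

```text
t: 1.37
eef_pos: [0.3004, 0.4695, 0.2273]
ee_rot: [-3.141, 0.001, -1.15]
force: [0.5, 1.1, 0.4]
width: 0.0876
gripper_force: 0.0
```

```bash
python3 -c "
from h import *
plan(.423,.297,.2,-np.pi/2)"
```

```text
t 1.37 pos [0.3004 0.4695 0.2273] rot [-3.141e+00  1.000e-03 -1.150e+00] q [ 1.35  0.16 -0.25  0.   -1.15 -0.93] F [0.5 1.1 0.4] w 0.0876
tx,ty,tz,tw [ 0.83  -0.166  0.109  0.134]
```

{"name": "arm_command", "arguments": {
  "commands": [
    {"tx":0.12,"ty":-0.02,"tz":0.01,"twist":0.02},
    {"tx":0.24,"ty":-0.05,"tz":0.03,"twist":0.04},
    {"tx":0.36,"ty":-0.07,"tz":0.05,"twist":0.06},
    {"tx":0.48,"ty":-0.1,"tz":0.06,"twist":0.08},
    {"tx":0.6,"ty":-0.12,"tz":0.08,"twist":0.1},
    {"tx":0.72,"ty":-0.144,"tz":0.1,"twist":0.12},
    {"tx":0.83,"ty":-0.166,"tz":0.11,"twist":0.134},
    {"tx":0.83,"ty":-0.166,"tz":0.11,"twist":0.134}
  ]
}}

```text
t: 2.03
eef_pos: [0.4247, 0.2965, 0.1986]
ee_rot: [3.141, -0.001, -1.567]
force: [0.1, 0.4, -0.4]
width: 0.0875
gripper_force: 0.0
```

```bash
python3 - <<'E'
from h import *
c=calibration("wrist"); save("wrist","w1")
print(np.round(c["extrinsics"],3).tolist())
for r in spot_point("tamper_grip","wrist")[:3]: print(r["score"],r["uv"],atz("wrist",r["uv"],.058,c))
for r in regions_of("tamper_grip","wrist")[:3]: print(r["score"],r["rect"])
plan(.423,.297,.2,-np.pi/2)
E
```

```text
[[-1.0, -0.003, 0.0, 0.424], [-0.003, 0.961, 0.277, 0.222], [-0.001, 0.277, -0.961, 0.357], [0.0, 0.0, 0.0, 1.0]]
0.84 [245.7, 268.5] [0.43842776 0.4016784  0.058     ]
0.82 [260.6, 189.7] [0.42171749 0.3066264  0.058     ]
0.93 [221.8, 229.1, 267.5, 297.7]
0.87 [230.9, 156.9, 285.2, 215.6]
t 2.18 pos [0.4237 0.2999 0.1993] rot [-3.141  0.    -1.562] q [ 0.99  0.12 -0.37  0.   -1.08 -0.99] F [0.  1.1 0.6] w 0.0875
tx,ty,tz,tw [ 0.012  0.003 -0.003  0.003]
```

View pics/w1.png

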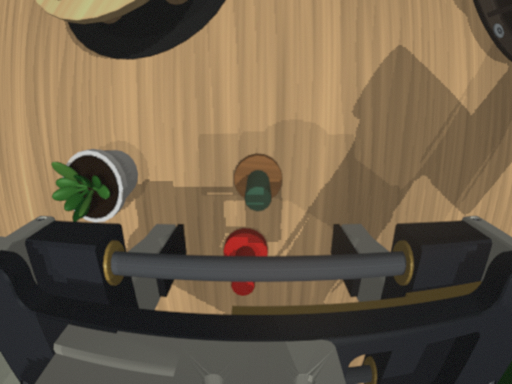

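The wrist view shows the green tamper with its foot near (258,177) and handle top near (258,200). The red one lies beyond it at (245,260). I'll refine the tamper's axis by colour.

```bash
python3 - <<'E'
from h import *
c=calibration("wrist")
r=[r for r in regions_of("tamper_grip","wrist") if r["rect"][1]<200][0]
f=cv2.imread("pics/w1.png").astype(int); m=r["region"]
b,g,R=f[...,0],f[...,1],f[...,2]
h=m&(g>R+8); print(h.sum(),m.sum()); ys,xs=np.nonzero(h); print(xs.min(),xs.max(),ys.min(),ys.max())
ct=(c["extrinsics"][0][3])
# predicted mask fit: handle + foot cylinder
from scipy.optimize import minimize
K=np.array(c["camera_matrix"]);T=np.array(c["extrinsics"])
def proj(P):
    q=(P-T[:3,3])@T[:3,:3]; rho=np.hypot(q[:,0],q[:,1]); th=np.arctan2(rho,q[:,2])
    return np.c_[K[0,2]+K[0,0]*th*q[:,0]/rho,K[1,2]+K[1,1]*th*q[:,1]/rho]
a=np.linspace(0,2*np.pi,40)
def hull(x,y,rad,z0,z1):
    P=np.array([[x+rad*np.cos(t),y+rad*np.sin(t),z] for t in a for z in(z0,z1)])
    im=np.zeros(m.shape,np.uint8); cv2.fillConvexPoly(im,np.round(cv2.convexHull(proj(P).astype(np.float32))*16).astype(np.int32),1,shift=4); return im>0
def cost(p):
    A=hull(*p,.013,.02,.096); B=hull(*p,.029,0,.02)|A
    return (A^h).sum()+(B^m).sum()
best=min(((cost((x,y)),x,y) for x in np.arange(.412,.435,.001) for y in np.arange(.285,.315,.001)))
print(best)
plan(best[1],best[2],.2,-np.pi/2)
E
```

```text
557 2114
246 269 173 209
(np.int64(639), np.float64(0.423), np.float64(0.308))
t 2.23 pos [0.4235 0.3004 0.1993] rot [-3.141  0.    -1.561] q [ 1.    0.12 -0.37  0.   -1.08 -0.99] F [0.1 0.4 1. ] w 0.0876
tx,ty,tz,tw [-0.031  0.002 -0.003  0.003]
```

```bash
cat >> h.py <<'E'
def proj(P,cam,c):
    K=np.array(c["camera_matrix"]);T=np.array(c["extrinsics"])
    q=(P-T[:3,3])@T[:3,:3]
    if cam!="wrist": return np.c_[K[0,2]+K[0,0]*q[:,0]/q[:,2],K[1,2]+K[1,1]*q[:,1]/q[:,2]]
    rho=np.hypot(q[:,0],q[:,1]); th=np.arctan2(rho,q[:,2])
    return np.c_[K[0,2]+K[0,0]*th*q[:,0]/rho,K[1,2]+K[1,1]*th*q[:,1]/rho]
E
python3 - <<'E'
from h import *
a=np.linspace(0,2*np.pi,40)
for cam in("wrist","scene","top"):
    c=calibration(cam); f=grab_frame(cam).astype(int)
    g0=proj(np.array([[.423,.3,.03]]),cam,c)[0]
    rs=regions_of("tamper_grip",cam)
    if not rs: continue
    r=min(rs,key=lambda r:np.hypot((r["rect"][0]+r["rect"][2])/2-g0[0],(r["rect"][1]+r["rect"][3])/2-g0[1]))
    m=r["region"]; h=m&(f[...,1]>f[...,0]+8)
    def hull(x,y,rad,z0,z1):
        P=np.array([[x+rad*np.cos(t),y+rad*np.sin(t),z] for t in a for z in(z0,z1)])
        im=np.zeros(m.shape,np.uint8); cv2.fillConvexPoly(im,np.round(cv2.convexHull(proj(P,cam,c).astype(np.float32))*16).astype(np.int32),1,shift=4); return im>0
    def cost(p):
        A=hull(*p,.013,.02,.096); B=hull(*p,.029,0,.02)|A
        return (A^h).sum(),(B^m).sum()
    L=sorted((sum(cost((x,y))),x,y) for x in np.arange(.410,.437,.001) for y in np.arange(.283,.318,.001))
    print(cam,r["rect"],m.sum(),h.sum(),np.round(np.mean(L[:5],0),4),cost(L[0][1:]))
    if cam=="wrist":
        A=hull(*L[0][1:],.013,.02,.096);B=hull(*L[0][1:],.029,0,.02)
        v=f.astype(np.uint8)[:,:,::-1].copy()
        for M,col in((m,(255,255,0)),(A,(0,255,0)),(B,(0,0,255))): cv2.drawContours(v,cv2.findContours(M.astype(np.uint8),0,1)[0],-1,col,1)
        cv2.imwrite("pics/w2.png",cv2.resize(v[130:310,180:340],None,fx=3,fy=3,interpolation=0))
plan(.423,.297,.2,-np.pi/2)
E
```

```text
wrist [232.3, 150.3, 283.0, 209.0] 2078 594 [6.136e+02 4.246e-01 3.042e-01] (np.int64(431), np.int64(178))
scene [326.6, 248.9, 354.4, 283.0] 517 157 [177.      0.423   0.302] (np.int64(111), np.int64(64))
top [155.3, 214.2, 176.3, 231.5] 304 80 [132.6      0.4254   0.3008] (np.int64(64), np.int64(66))
t 2.53 pos [0.4231 0.3006 0.1991] rot [-3.142  0.    -1.56 ] q [ 1.    0.12 -0.37  0.   -1.08 -0.99] F [-0.2  0.2  0. ] w 0.0873
tx,ty,tz,tw [ 0.014  0.001 -0.004  0.003]
```

View pics/w2.png

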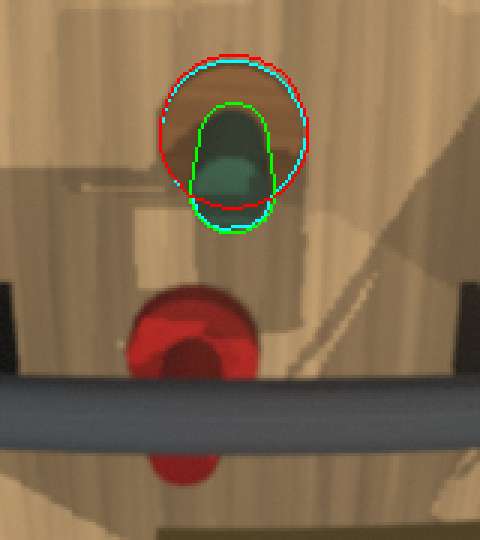

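The fitted outlines match the picture, and all three cameras put the tamper at (0.4245, 0.303). I'll go down and grip it.

{"name": "arm_command", "arguments": {
  "commands": [
    {"tx":-0.01,"ty":-0.006,"tz":0.08,"twist":0.003},
    {"tx":-0.01,"ty":-0.006,"tz":0.17,"twist":0.003},
    {"tx":-0.01,"ty":-0.006,"tz":0.27,"twist":0.003},
    {"tx":-0.01,"ty":-0.006,"tz":0.37,"twist":0.003},
    {"tx":-0.01,"ty":-0.006,"tz":0.47,"twist":0.003},
    {"tx":-0.01,"ty":-0.006,"tz":0.55,"twist":0.003},
    {"tx":-0.01,"ty":-0.006,"tz":0.6,"twist":0.003},
    {"tx":-0.01,"ty":-0.006,"tz":0.616,"twist":0.003}
  ]
}}

```text
t: 3.2
eef_pos: [0.4239, 0.3017, 0.0429]
ee_rot: [3.139, -0.003, -1.57]
force: [-0.5, 0.5, 0.2]
width: 0.0877
gripper_force: 0.0
```

{"name": "arm_command", "arguments": {
  "commands": [
    {"tx":0,"ty":0,"tz":0,"twist":0},
    {"tx":0,"ty":0,"tz":0,"twist":0},
    {"tx":0,"ty":0,"tz":0,"twist":0},
    {"tx":0,"ty":0,"tz":0,"twist":0},
    {"tx":0,"ty":0,"tz":0,"twist":0},
    {"tx":0,"ty":0,"tz":0,"twist":0},
    {"tx":0,"ty":0,"tz":0,"twist":0},
    {"tx":0,"ty":0,"tz":0,"twist":0}
  ],
  "claw": 0,
  "grip_force": 40
}}

```text
t: 3.87
eef_pos: [0.425, 0.3026, 0.0453]
ee_rot: [-3.141, 0.0, -1.571]
force: [0.3, 0.1, -0.4]
width: 0.0397
gripper_force: 0.0
```

```bash
python3 - <<'E'
from h import *
plan(.4245,.303,.045,-np.pi/2)
E
```

```text
t 3.87 pos [0.425  0.3026 0.0453] rot [-3.141  0.    -1.571] q [ 1.    0.3  -0.55  0.   -0.72 -1.  ] F [ 0.3  0.1 -0.4] w 0.0397
tx,ty,tz,tw [-0.002  0.002  0.001 -0.   ]
```

Fingers are still closing, so I'll wait another call.

{"name": "arm_command", "arguments": {
  "commands": [
    {"tx":0,"ty":0,"tz":0,"twist":0},
    {"tx":0,"ty":0,"tz":0,"twist":0},
    {"tx":0,"ty":0,"tz":0,"twist":0},
    {"tx":0,"ty":0,"tz":0,"twist":0},
    {"tx":0,"ty":0,"tz":0,"twist":0},
    {"tx":0,"ty":0,"tz":0,"twist":0},
    {"tx":0,"ty":0,"tz":0,"twist":0},
    {"tx":0,"ty":0,"tz":0,"twist":0}
  ]
}}

```text
t: 4.53
eef_pos: [0.4249, 0.3026, 0.045]
ee_rot: [-3.142, 0.0, -1.571]
force: [1.2, 0.4, -0.3]
width: 0.0254
gripper_force: 40.0
```

{"name": "arm_command", "arguments": {
  "commands": [
    {"tx":0,"ty":0,"tz":-0.02,"twist":0},
    {"tx":0,"ty":0,"tz":-0.07,"twist":0},
    {"tx":0,"ty":0,"tz":-0.15,"twist":0},
    {"tx":0,"ty":0,"tz":-0.25,"twist":0},
    {"tx":0,"ty":0,"tz":-0.37,"twist":0},
    {"tx":0,"ty":0,"tz":-0.5,"twist":0},
    {"tx":0,"ty":0,"tz":-0.62,"twist":0},
    {"tx":0,"ty":0,"tz":-0.7,"twist":0}
  ]
}}

```text
t: 5.2
eef_pos: [0.4252, 0.3028, 0.2234]
ee_rot: [-3.14, 0.002, -1.571]
force: [0.4, 1.2, -2.3]
width: 0.0254
gripper_force: 40.0
```

```bash
python3 - <<'E'
from h import *
for cam in("top","scene"):
    f=save(cam,cam+"2")
    for q,z in(("wedge_top",.155),("stand",0)):
        for r in spot_point(q,cam)[:2]: print(cam,q,round(r["score"],2),np.round(r["uv"],1),np.round(atz(cam,r["uv"],z),3))
    for r in regions_of("stand",cam)[:1]: print(r["rect"],r["region"].sum())
a=cv2.imread("pics/top2.png")[110:220,200:320];b=cv2.imread("pics/scene2.png")[170:280,190:310]
cv2.imwrite("pics/c2.png",cv2.resize(np.vstack([a,b]),None,fx=2.7,fy=2.7,interpolation=cv2.INTER_CUBIC))
plan(.4245,.303,.25,-np.pi/2)
E
```

```text
top wedge_top 0.49 [272.1 142.4] [ 0.625 -0.009  0.155]
top stand 0.87 [258.1 170.2] [0.567 0.027 0.   ]
[214.7, 126.6, 300.8, 211.9] 5576
scene wedge_top 0.62 [218.5 188.6] [ 0.622 -0.008  0.155]
scene stand 0.75 [243.5 229.1] [0.579 0.04  0.   ]
[206.2, 178.9, 284.6, 260.6] 5557
t 5.6 pos [0.4243 0.3019 0.2187] rot [ 3.140e+00 -2.000e-03 -1.571e+00] q [ 1.    0.11 -0.33 -0.   -1.13 -1.  ] F [-0.  -0.2 -2. ] w 0.025
tx,ty,tz,tw [-0.004 -0.001 -0.125 -0.   ]
```

View pics/c2.png

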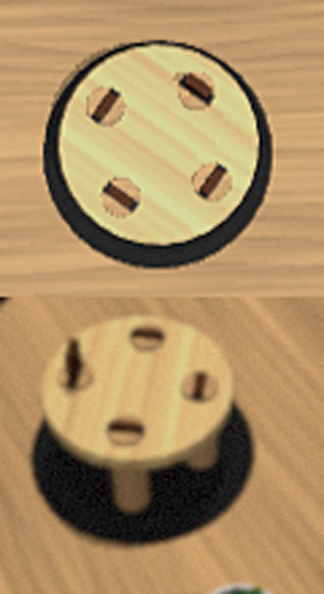

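The proud wedge shows at top-crop (197,90) and scene-crop (73,365). I'll intersect the four leg ends at z=0.117 to locate it.

```bash
python3 - <<'E'
from h import *
T=np.array([(197,91),(212,182),(121,197),(106,106)])/2.7+[200,110]
S=np.array([(75,377),(148,338),(200,385),(125,431)])/2.7+[190,60]
for cam,P in(("top",T),("scene",S)):
    L=np.array([atz(cam,p,.117) for p in P])[:,:2]; m=L.mean(0)
    d=L-m; # rotate all onto leg 0
    print(cam,L.round(4).tolist(),"mid",m.round(4),np.hypot(*d.T).round(4),np.degrees(np.arctan2(d[:,1],d[:,0])).round(1))
# stand plywood outline: brightness mask in top
for cam in("top","scene"):
    f=cv2.imread(f"pics/{cam}2.png"); hsv=cv2.cvtColor(f,cv2.COLOR_BGR2HSV)
    u=(258,170) if cam=="top" else (241,206)
    print(cam,f[u[1],u[0]],f[50,250])
for cam,p in(("top",(273.2,143.2)),("scene",(217,187))):
    print(cam,atz(cam,p,.152).round(4))
E
```

```text
top [[0.6268, -0.0132], [0.5359, -0.0252], [0.5237, 0.0652], [0.6145, 0.0776]] mid [0.5752 0.0261] [0.0649 0.0646 0.0647 0.0647] [ -37.3 -127.5  142.8   52.6]
scene [[0.6297, -0.0054], [0.5381, -0.0172], [0.5232, 0.0693], [0.6171, 0.0847]] mid [0.577  0.0329] [0.0651 0.0634 0.065  0.0655] [ -36.  -127.9  145.9   52.3]
top [132 190 217] [110 157 196]
scene [124 189 220] [30 52 99]
top [ 0.6231 -0.0122  0.152 ]
scene [ 0.6221 -0.0187  0.152 ]
```

{"name": "arm_command", "arguments": {
  "commands": [
    {"tx":0.03,"ty":-0.02,"tz":-0.03,"twist":0},
    {"tx":0.09,"ty":-0.06,"tz":-0.06,"twist":0},
    {"tx":0.17,"ty":-0.11,"tz":-0.09,"twist":0},
    {"tx":0.26,"ty":-0.17,"tz":-0.12,"twist":0},
    {"tx":0.36,"ty":-0.23,"tz":-0.12,"twist":0},
    {"tx":0.46,"ty":-0.3,"tz":-0.12,"twist":0},
    {"tx":0.56,"ty":-0.36,"tz":-0.12,"twist":0},
    {"tx":0.66,"ty":-0.43,"tz":-0.12,"twist":0}
  ]
}}

```text
t: 6.27
eef_pos: [0.5327, 0.1357, 0.2499]
ee_rot: [3.141, -0.0, -1.571]
force: [0.5, 1.5, -1.6]
width: 0.0258
gripper_force: 40.0
```

{"name": "arm_command", "arguments": {
  "commands": [
    {"tx":0.1,"ty":-0.06,"tz":0,"twist":0},
    {"tx":0.2,"ty":-0.13,"tz":0,"twist":0},
    {"tx":0.3,"ty":-0.19,"tz":0,"twist":0},
    {"tx":0.4,"ty":-0.26,"tz":0,"twist":0},
    {"tx":0.48,"ty":-0.31,"tz":0,"twist":0},
    {"tx":0.55,"ty":-0.36,"tz":0,"twist":0},
    {"tx":0.59,"ty":-0.38,"tz":0,"twist":0},
    {"tx":0.59,"ty":-0.38,"tz":0,"twist":0}
  ]
}}

```text
t: 6.93
eef_pos: [0.6279, -0.0124, 0.249]
ee_rot: [3.14, -0.001, -1.573]
force: [-0.3, 0.7, -2.2]
width: 0.0256
gripper_force: 40.0
```

```bash
python3 - <<'E'
from h import *
for cam in("scene","wrist"): save(cam,cam+"3")
a=cv2.imread("pics/wrist3.png")
b=cv2.imread("pics/scene3.png")[60:252,100:356]
cv2.imwrite("pics/c3.png",np.hstack([cv2.resize(a,(400,300)),cv2.resize(b,(400,300),interpolation=cv2.INTER_CUBIC)]))
plan(.628,-.010,.2,-np.pi/2)
E
```

```text
t 7.03 pos [ 0.627  -0.0104  0.2494] rot [ 3.14  -0.    -1.572] q [ 0.29  0.27 -0.06 -0.   -1.24 -0.3 ] F [-0.2 -0.2 -1.3] w 0.0253
tx,ty,tz,tw [-0.002 -0.004  0.198 -0.   ]
```

View pics/c3.png

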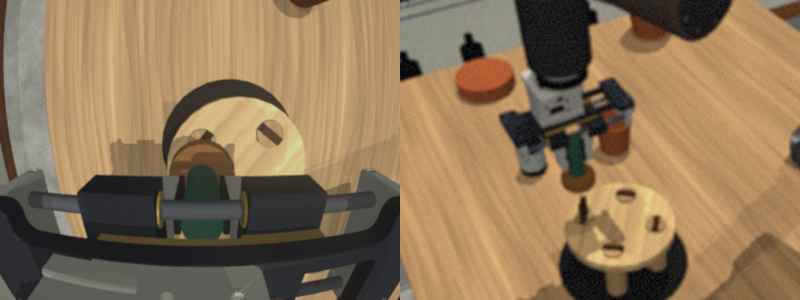

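The tamper is upright in the hand over the proud wedge; its leg end is partly hidden at about (262,172) in full wrist pixels, and the neighbouring leg shows at (345,170). I'll check that neighbour against the estimate.

```bash
python3 - <<'E'
from h import *
c=calibration("wrist")
print(proj(np.array([[.5359,-.0252,.117],[.5381,-.0172,.117],[.6268,-.0132,.117],[.6297,-.0054,.117],[.627,-.0104,.205]]),"wrist",c).round(1))
print(atz("wrist",(345,170),.117,c))
E
```

```text
[[346.4 168.3]
 [343.8 175.9]
 [257.9 179.5]
 [255.  186.9]
 [257.5 212.4]]
[ 0.53725438 -0.02340267  0.117     ]
```

{"name": "arm_command", "arguments": {
  "commands": [
    {"tx":0,"ty":0,"tz":0.03,"twist":0},
    {"tx":0,"ty":0,"tz":0.06,"twist":0},
    {"tx":0,"ty":0,"tz":0.1,"twist":0},
    {"tx":0,"ty":0,"tz":0.13,"twist":0},
    {"tx":0,"ty":0,"tz":0.16,"twist":0},
    {"tx":0,"ty":0,"tz":0.18,"twist":0},
    {"tx":0,"ty":0,"tz":0.2,"twist":0},
    {"tx":0,"ty":0,"tz":0.22,"twist":0}
  ]
}}

```text
t: 7.7
eef_pos: [0.6271, -0.0099, 0.1956]
ee_rot: [3.141, -0.0, -1.57]
force: [-5.7, 1.3, 8.0]
width: 0.0255
gripper_force: 40.0
```

{"name": "arm_command", "arguments": {
  "commands": [
    {"tx":0,"ty":0,"tz":0.008,"twist":0},
    {"tx":0,"ty":0,"tz":0.016,"twist":0},
    {"tx":0,"ty":0,"tz":0.024,"twist":0},
    {"tx":0,"ty":0,"tz":0.032,"twist":0},
    {"tx":0,"ty":0,"tz":0.04,"twist":0},
    {"tx":0,"ty":0,"tz":0.048,"twist":0},
    {"tx":0,"ty":0,"tz":0.056,"twist":0},
    {"tx":0,"ty":0,"tz":0.06,"twist":0}
  ]
}}

```text
t: 8.37
eef_pos: [0.6271, -0.0099, 0.181]
ee_rot: [-3.141, -0.0, -1.57]
force: [-4.9, 2.9, 6.2]
width: 0.0251
gripper_force: 40.0
```

{"name": "arm_command", "arguments": {
  "commands": [
    {"tx":0,"ty":0,"tz":0.008,"twist":0},
    {"tx":0,"ty":0,"tz":0.016,"twist":0},
    {"tx":0,"ty":0,"tz":0.024,"twist":0},
    {"tx":0,"ty":0,"tz":0.03,"twist":0},
    {"tx":0,"ty":0,"tz":0.036,"twist":0},
    {"tx":0,"ty":0,"tz":0.04,"twist":0},
    {"tx":0,"ty":0,"tz":0.044,"twist":0},
    {"tx":0,"ty":0,"tz":0.044,"twist":0}
  ]
}}

```text
t: 9.03
eef_pos: [0.6271, -0.0099, 0.1699]
ee_rot: [-3.141, -0.0, -1.571]
force: [-4.1, 1.2, 5.2]
width: 0.0257
gripper_force: 40.0
```

{"name": "arm_command", "arguments": {
  "commands": [
    {"tx":0,"ty":0,"tz":0.002,"twist":0},
    {"tx":0,"ty":0,"tz":0.004,"twist":0},
    {"tx":0,"ty":0,"tz":0.006,"twist":0},
    {"tx":0,"ty":0,"tz":0.008,"twist":0},
    {"tx":0,"ty":0,"tz":0.008,"twist":0},
    {"tx":0,"ty":0,"tz":0.008,"twist":0},
    {"tx":0,"ty":0,"tz":0.008,"twist":0},
    {"tx":0,"ty":0,"tz":0.008,"twist":0}
  ]
}}

```text
t: 9.7
eef_pos: [0.6271, -0.0099, 0.1681]
ee_rot: [-3.141, -0.0, -1.57]
force: [-4.3, 0.8, 6.0]
width: 0.0252
gripper_force: 40.0
```

{"name": "arm_command", "arguments": {
  "commands": [
    {"tx":0,"ty":0,"tz":0.002,"twist":0},
    {"tx":0,"ty":0,"tz":0.004,"twist":0},
    {"tx":0,"ty":0,"tz":0.006,"twist":0},
    {"tx":0,"ty":0,"tz":0.008,"twist":0},
    {"tx":0,"ty":0,"tz":0.008,"twist":0},
    {"tx":0,"ty":0,"tz":0.008,"twist":0},
    {"tx":0,"ty":0,"tz":0.008,"twist":0},
    {"tx":0,"ty":0,"tz":0.008,"twist":0}
  ]
}}

```text
t: 10.37
eef_pos: [0.6273, -0.0099, 0.1679]
ee_rot: [-3.14, -0.0, -1.57]
force: [-8.1, 2.1, 16.9]
width: 0.0255
gripper_force: 40.0
```

{"name": "arm_command", "arguments": {
  "commands": [
    {"tx":0,"ty":0,"tz":0.002,"twist":0},
    {"tx":0,"ty":0,"tz":0.004,"twist":0},
    {"tx":0,"ty":0,"tz":0.006,"twist":0},
    {"tx":0,"ty":0,"tz":0.008,"twist":0},
    {"tx":0,"ty":0,"tz":0.008,"twist":0},
    {"tx":0,"ty":0,"tz":0.008,"twist":0},
    {"tx":0,"ty":0,"tz":0.008,"twist":0},
    {"tx":0,"ty":0,"tz":0.008,"twist":0}
  ]
}}

```text
t: 11.03
eef_pos: [0.6274, -0.01, 0.1678]
ee_rot: [-3.139, -0.0, -1.569]
force: [-12.3, 3.6, 26.8]
width: 0.0258
gripper_force: 40.1
```

The wedge has stopped: the height holds at 0.1679 while the force rises to 27 N. I'll lift and check.

{"name": "arm_command", "arguments": {
  "commands": [
    {"tx":0,"ty":0,"tz":-0.02,"twist":0},
    {"tx":0,"ty":0,"tz":-0.05,"twist":0},
    {"tx":0,"ty":0,"tz":-0.09,"twist":0},
    {"tx":0,"ty":0,"tz":-0.14,"twist":0},
    {"tx":0,"ty":0,"tz":-0.2,"twist":0},
    {"tx":0,"ty":0,"tz":-0.26,"twist":0},
    {"tx":0,"ty":0,"tz":-0.32,"twist":0},
    {"tx":0,"ty":0,"tz":-0.35,"twist":0}
  ]
}}

```text
t: 11.7
eef_pos: [0.6284, -0.0101, 0.2529]
ee_rot: [-3.139, 0.0, -1.571]
force: [0.2, -0.1, -1.3]
width: 0.0253
gripper_force: 40.0
```

```bash
python3 - <<'E'
from h import *
save("scene","scene4")
b=cv2.imread("pics/scene4.png")[110:270,170:330]
cv2.imwrite("pics/c4.png",cv2.resize(b,(560,560),interpolation=cv2.INTER_CUBIC))
plan(.4245,.303,.25,-np.pi/2)
E
```

```text
t 11.75 pos [ 0.6288 -0.01    0.2537] rot [-3.138  0.    -1.571] q [ 0.29  0.27 -0.06  0.   -1.24 -0.29] F [ 1.4  0.3 -0.3] w 0.0255
tx,ty,tz,tw [-1.252  0.817  0.015  0.   ]
```

View pics/c4.png

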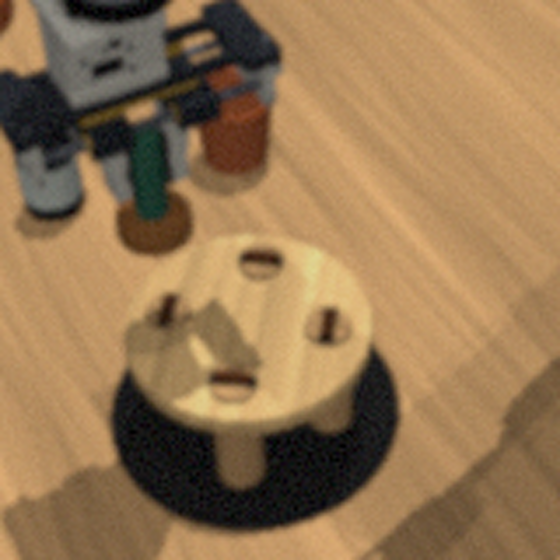

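The wedge, at crop (168,308), is now flush like the other three, and the tamper is still upright in the hand. I'll carry it back to where it stood.

{"name": "arm_command", "arguments": {
  "commands": [
    {"tx":-0.03,"ty":0.02,"tz":0,"twist":0},
    {"tx":-0.09,"ty":0.06,"tz":0,"twist":0},
    {"tx":-0.17,"ty":0.11,"tz":0,"twist":0},
    {"tx":-0.26,"ty":0.17,"tz":0,"twist":0},
    {"tx":-0.36,"ty":0.23,"tz":0,"twist":0},
    {"tx":-0.46,"ty":0.3,"tz":0,"twist":0},
    {"tx":-0.56,"ty":0.36,"tz":0,"twist":0},
    {"tx":-0.66,"ty":0.43,"tz":0,"twist":0}
  ]
}}

```text
t: 12.42
eef_pos: [0.5184, 0.1561, 0.2494]
ee_rot: [3.14, -0.001, -1.571]
force: [1.0, 0.3, -1.1]
width: 0.0258
gripper_force: 40.0
```

{"name": "arm_command", "arguments": {
  "commands": [
    {"tx":-0.1,"ty":0.06,"tz":0,"twist":0},
    {"tx":-0.2,"ty":0.13,"tz":0,"twist":0},
    {"tx":-0.3,"ty":0.19,"tz":0,"twist":0},
    {"tx":-0.4,"ty":0.26,"tz":0,"twist":0},
    {"tx":-0.48,"ty":0.31,"tz":0,"twist":0},
    {"tx":-0.54,"ty":0.36,"tz":0,"twist":0},
    {"tx":-0.58,"ty":0.38,"tz":0,"twist":0},
    {"tx":-0.59,"ty":0.38,"tz":0,"twist":0}
  ]
}}

```text
t: 13.08
eef_pos: [0.4235, 0.3038, 0.2498]
ee_rot: [3.141, -0.0, -1.569]
force: [0.9, 0.5, -2.5]
width: 0.0251
gripper_force: 40.0
```

{"name": "arm_command", "arguments": {
  "commands": [
    {"tx":0,"ty":0,"tz":0.06,"twist":0},
    {"tx":0,"ty":0,"tz":0.17,"twist":0},
    {"tx":0,"ty":0,"tz":0.3,"twist":0},
    {"tx":0,"ty":0,"tz":0.43,"twist":0},
    {"tx":0,"ty":0,"tz":0.55,"twist":0},
    {"tx":0,"ty":0,"tz":0.65,"twist":0},
    {"tx":0,"ty":0,"tz":0.71,"twist":0},
    {"tx":0,"ty":0,"tz":0.75,"twist":0}
  ]
}}

```text
t: 13.75
eef_pos: [0.4244, 0.3007, 0.0605]
ee_rot: [3.139, -0.003, -1.572]
force: [1.1, -0.2, -2.0]
width: 0.0253
gripper_force: 40.0
```

```bash
python3 - <<'E'
from h import *
plan(.4245,.303,.045,-np.pi/2)
E
```

```text
t 13.75 pos [0.4244 0.3007 0.0605] rot [ 3.139e+00 -3.000e-03 -1.572e+00] q [ 0.99  0.28 -0.53 -0.   -0.76 -0.99] F [ 1.1 -0.2 -2. ] w 0.0253
tx,ty,tz,tw [-0.009 -0.     0.062 -0.   ]
```

Commanded height is about 0.063. I'll lower slowly to just touching.

{"name": "arm_command", "arguments": {
  "commands": [
    {"tx":0,"ty":0,"tz":0.015,"twist":0},
    {"tx":0,"ty":0,"tz":0.03,"twist":0},
    {"tx":0,"ty":0,"tz":0.045,"twist":0},
    {"tx":0,"ty":0,"tz":0.058,"twist":0},
    {"tx":0,"ty":0,"tz":0.065,"twist":0},
    {"tx":0,"ty":0,"tz":0.07,"twist":0},
    {"tx":0,"ty":0,"tz":0.072,"twist":0},
    {"tx":0,"ty":0,"tz":0.072,"twist":0}
  ]
}}

```text
t: 14.42
eef_pos: [0.425, 0.3027, 0.0453]
ee_rot: [-3.141, 0.0, -1.571]
force: [-0.2, 0.5, -2.4]
width: 0.0254
gripper_force: 40.0
```

{"name": "arm_command", "arguments": {
  "commands": [
    {"tx":0,"ty":0,"tz":0.002,"twist":0},
    {"tx":0,"ty":0,"tz":0.003,"twist":0},
    {"tx":0,"ty":0,"tz":0.004,"twist":0},
    {"tx":0,"ty":0,"tz":0.004,"twist":0},
    {"tx":0,"ty":0,"tz":0.004,"twist":0},
    {"tx":0,"ty":0,"tz":0.004,"twist":0},
    {"tx":0,"ty":0,"tz":0.004,"twist":0},
    {"tx":0,"ty":0,"tz":0.004,"twist":0}
  ]
}}

```text
t: 15.08
eef_pos: [0.4252, 0.3028, 0.045]
ee_rot: [-3.141, 0.001, -1.57]
force: [-2.2, -1.8, 7.1]
width: 0.0253
gripper_force: 40.0
```

On the bench with 7 N of contact. I'll open the gripper and then lift.

{"name": "arm_command", "arguments": {
  "commands": [
    {"tx":0,"ty":0,"tz":0,"twist":0},
    {"tx":0,"ty":0,"tz":0,"twist":0},
    {"tx":0,"ty":0,"tz":0,"twist":0},
    {"tx":0,"ty":0,"tz":0,"twist":0},
    {"tx":0,"ty":0,"tz":0,"twist":0},
    {"tx":0,"ty":0,"tz":0,"twist":0},
    {"tx":0,"ty":0,"tz":0,"twist":0},
    {"tx":0,"ty":0,"tz":0,"twist":0}
  ],
  "claw": 1
}}

```text
t: 15.75
eef_pos: [0.4249, 0.3025, 0.044]
ee_rot: [3.142, -0.0, -1.571]
force: [-0.1, -0.5, -0.5]
width: 0.0732
gripper_force: 0.0
```

{"name": "arm_command", "arguments": {
  "commands": [
    {"tx":0,"ty":0,"tz":0,"twist":0},
    {"tx":0,"ty":0,"tz":0,"twist":0},
    {"tx":0,"ty":0,"tz":0,"twist":0},
    {"tx":0,"ty":0,"tz":0,"twist":0},
    {"tx":0,"ty":0,"tz":-0.03,"twist":0},
    {"tx":0,"ty":0,"tz":-0.08,"twist":0},
    {"tx":0,"ty":0,"tz":-0.15,"twist":0},
    {"tx":0,"ty":0,"tz":-0.25,"twist":0}
  ]
}}

```text
t: 16.42
eef_pos: [0.4242, 0.3016, 0.1064]
ee_rot: [3.14, -0.002, -1.571]
force: [-0.0, 0.3, 0.6]
width: 0.0873
gripper_force: 0.0
```

{"name": "arm_command", "arguments": {
  "commands": [
    {"tx":0,"ty":0,"tz":-0.1,"twist":0},
    {"tx":0,"ty":0,"tz":-0.2,"twist":0},
    {"tx":0,"ty":0,"tz":-0.3,"twist":0},
    {"tx":0,"ty":0,"tz":-0.4,"twist":0},
    {"tx":0,"ty":0,"tz":-0.48,"twist":0},
    {"tx":0,"ty":0,"tz":-0.52,"twist":0},
    {"tx":0,"ty":0,"tz":-0.52,"twist":0},
    {"tx":0,"ty":0,"tz":-0.52,"twist":0}
  ]
}}

```text
t: 17.08
eef_pos: [0.4247, 0.3024, 0.2365]
ee_rot: [3.142, 0.001, -1.571]
force: [0.4, -0.7, -0.2]
width: 0.0876
gripper_force: 0.0
```

```bash
python3 - <<'E'
from h import *
save("scene","scene5"); plan(.4245,.303,.2,-np.pi/2)
E
```

```text
t 17.13 pos [0.4244 0.3021 0.2356] rot [ 3.141e+00 -1.000e-03 -1.571e+00] q [ 1.    0.1  -0.31 -0.   -1.16 -1.  ] F [-0.3 -0.5 -1.3] w 0.088
tx,ty,tz,tw [-0.004 -0.     0.143 -0.   ]
```

View pics/scene5.png

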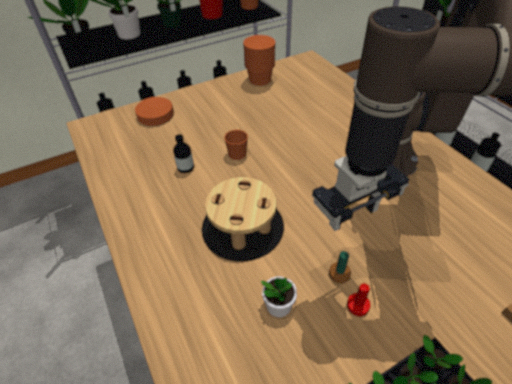

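The tamper stands upright and free at (341,268). All four wedges are home, and the pot, bottle and succulent haven't moved.

```bash
python3 -c "
from station import job_done; print(job_done())"
```

```text
the job is handed in; nothing more can be done
None
```

I drove the wedge down to its stop with the tamper's foot, stood the tamper upright back in its place and let go; the pot, bottle and succulent were left where they were, and the job is handed in at about 17 s (no verdict was returned).

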